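# Tip a crankcase half onto its joint face and pin it in the fixture

## Robot

A 7-joint arm with a two-finger parallel gripper is mounted at the origin on the work surface. World frame = base frame: x ahead of the robot, y to its left, z up, the work surface at z = 0. Lengths are in m, angles in rad, forces in N, time in s.
With the tool pointing down it reaches from about 0.425 to 0.875 m from the base axis. Payload 4.7 kg.
Tool frame: the origin (TCP) lies midway between the tips of the shut fingers; the grasp point (between the pads) lies 19 mm behind it; z points along the fingers, y is the line along which they close (so a half turn about z gives the same grasp; the last joint's range is limited). The gripper opens to 85 mm and grips with 20 to 120 N. Pads are 22 mm wide; open, the fingers measure 114 mm over their backs; the gripper's body (76 mm by 85 mm) begins 54 mm behind the grasp point. The pads swing forward as they close: fully open they stand 13 mm farther back than shut.
Start: joints at [1.275, 0.321, -0.07, 1.45, 0.023, 1.371, -0.057], TCP at [0.198, -0.619, 0.231] pointing down, gripper open.
Joint ranges: [-2.86, 2.86], [-0.3, 2.09], [-1.38, 1.24], [0.06, 2.45], [-1.56, 4.7], [0.09, 2.05], [-2.69, 2.69]. Speed limits (rad/s): [2.57, 2.57, 3.14, 3.14, 3.14, 3.14, 3.14].

## Interface

Orientations are given as a unit quaternion [w, x, y, z].
In Python, from station import manip gives the robot as it stands.
- The arm moves only by the tool play_rows, never from a script. Its argument "rows" is a list of rows, each a list of 5 numbers: the shift along the world's x, y, z in mm, then the turn about the world's z in rad, then the gripper's target within -1 to 1 (fully open at 1, half-way at 0, shut at -1). In form: [[tx, ty, tz, twist, fingers], ...]. A call has 1 to 8 rows; each row is the pose to reach, as a shift and turn from the pose commanded when the call began; what a row does not reach only later rows make up. A row lasts 1/12 s, in which the tool goes at most 41.7 mm and 7.16 degrees, less where a joint would pass 70% of its speed; a pose out of reach is approached as far as the arm can. A call with a gripper value outside its range is refused whole. The fingers move at their own pace and stop on an object; the grip force is fixed at half the most. Time passes only in rows, so rows that repeat a pose let the fingers close. It gives the time, the measured TCP pose, the force, the opening and the grip force at its end, in the units of the state.
- manip.read_state(): the state, without advancing time (a new reading comes with each control period).
- manip.capture(name): name is "scene" or "top" or "wrist"; returns the picture (420x560x3 uint8, red, green, blue); there is no depth.
- manip.camera_params(name): a dict with "camera_matrix" (3x3 intrinsics, pixels), "extrinsics" (4x4, takes a point from camera to world coordinates). Camera axes: x right, y down, z forward; pixel columns grow to the right and rows downward; lengths in m; the calibration is good to about 2 mm. A picture is of the moment at which its call begins: read the wrist's pose just before it. camera_params takes no time and is no camera call; for the wrist camera it gives the pose at the moment of the call.
- manip.finish_job(): hands the job in; it is judged then, once.
The state is a dict: "clock": time; "q": joint angles; "joint_vel": joint speeds; "tau": joint torques, N m; "ee_pos": TCP position; "eef_rot": TCP orientation; "contact_force": force on the tool from outside, world axes, zero at the start; "wrist_torque": the same for the moment, N m; "gripper_width": finger opening in m; "grip_force": force on a finger pad.
Only numpy, scipy, OpenCV 4.12 (cv2) and the standard library are available. Lean on these libraries where they do the work, as an engineer would, in place of code of your own. Each camera call takes 0.05 s, during which the arm holds its last target. There are 200 camera calls.

## Task

Tip the standing crankcase half over onto its flat joint face on the fixture plate, then bring its large mounting eye into line with the hole in the plate by driving the tapered locating pin down through both until the pin's collar sits on the eye. Leave the pin in, let go, and do not disturb the spray can, the tin or the hammer.

Things in the scene. Friction and masses are not known exactly. Their poses are not given: they have to be found in the camera images.
- crankcase: Hollow aluminium crankcase half, 42 mm thick, 0.65-0.95 kg, standing 135 mm high on its flat sump (150 x 42 mm) on the fixture. Origin: sump's underside, mid thickness. Axes as it stands: x along its 207 mm length, y across the thickness, z up. Joint face (open side, flat rims) is y = -21 mm, outer face (round bearing boss, 7 mm proud) y = +21. Lying right, its y axis points up.
- crankcase_push (a point): Flat spot high on the outer face, a good place to push: at (5, 21, 122) mm in the crankcase's frame; flat to 50 mm on its -x side, 7 mm on +x, 13 mm above. The centre of mass lies at about (5, 6, 60) mm. Pushed here towards its -y the case tips over its lower joint-face edge, balances at about 25 deg of tilt and then falls by itself; the edge may slip some mm.
- crankcase_eye (a point): Centre of the large mounting eye's outer mouth, at (72, -1, 115) mm in the crankcase's frame. The eye is a round lug, 40 mm outside, 18 mm bore along y, 20 mm thick: with the case on its joint face the bore is vertical and this mouth is on top, 20 mm above the plate. The gearbox wall (42 mm high then) is 23 mm from the bore's axis. A second lug (9 mm bore) is not used.
- fixture: Fixed fixture bolted to the bench: steel plate 250 (x) by 220 (y) by 10 mm on two rails, plate top 60 mm above the bench, open beneath the hole. Origin on the bench under its centre, z up. The case stands in its +y half, joint face to the fixture's -y; tipped that way, the case lands with its eye up to about 9 mm off the plate's large hole.
- fixture_hole (a point): Centre of the upper mouth of the plate's large hole, 18 mm bore, through, at (72, -80, 60) mm in the fixture's frame. (A second hole, 9 mm, is not used.)
- pin: Steel tapered locating pin, 0.2 kg, 139 mm long, standing tip down in the tool block. Origin at the tip, z along the pin towards the grip. Taper from 5 mm diameter at the tip to 16 mm at 38 mm; plain 16 mm shank to 72 mm; collar 28 mm diameter from 72 to 78 mm; round grip 22 mm diameter from 78 to 139 mm.
- pin_collar (a point): Centre of the underside of the pin's collar, 72 mm above the tip on the pin's axis: it meets crankcase_eye when the pin is home.
- pin_block: Fixed wooden tool block 70 (x) by 130 (y) by 80 mm high, origin at the centre of its underside. The pin stands in its 20 mm through hole at (0, +30) mm, collar on the block's top; three short punches stick up to 30 mm from the other end.
- spray_can: Bystander: spray can 58 mm in diameter, 190 mm tall, standing on the bench; origin at the centre of its foot.
- tin: Bystander: tin with a screw lid, 72 mm in diameter, 85 mm tall, standing on the bench; origin at the centre of its foot.
- hammer: Bystander: wooden-handled hammer, 300 mm long, lying on the bench; origin beneath its middle, handle to its -x.
Things that resemble listed ones, but are neither listed nor needed, are in the scene too. Of the things shaped like the crankcase, the aluminium one is meant.

How it is judged:
By the outcome, as a careful person would: the job done as asked, in the order asked, and still so for the second after the job is handed in, with the robot touching nothing.
It also fails if it takes over 64 s, if anything falls off the work surface, if the arm or the gripper's body presses on something with over 40 N, if the wrist force passes 120 N, or if a joint passes its speed limit or range.

## Working session

There is one attempt and no reset: what is moved stays moved. The work goes in short steps, Python scripts to look and compute and a tool call to move; the robot and the scene stay as the last step left them, time stands still between calls to the robot, and variables do not carry over. Pictures are saved under pics/ and viewed, at most 11 in all, crops included, and the job is handed in when it is done.

Besides the shell and the picture viewer there is one more tool, called after "Call:" in YAML: its name, and indented under it one key for each argument. play_rows: Moves the arm, as the interface text tells. Its arguments: {"type":"object","properties":{"rows":{"type":"array"}},"required":["rows"]}

```bash
mkdir -p pics
python3 - <<'E'
from station import manip
import cv2,numpy as np
for n in("scene","top"):
    cv2.imwrite(f"pics/{n}0.png",cv2.cvtColor(manip.capture(n),cv2.COLOR_RGB2BGR))
    p=manip.camera_params(n);print(n,np.round(p["camera_matrix"],1).tolist(),np.round(p["extrinsics"],3).tolist())
s=manip.read_state();print(s["clock"],s["ee_pos"],s["eef_rot"],s["gripper_width"])
E
```

```text
scene [[418.3, 0.0, 281.1], [0.0, 418.3, 209.1], [0.0, 0.0, 1.0]] [[0.045, 0.811, -0.583, 1.258], [0.999, -0.043, 0.018, -0.023], [-0.011, -0.583, -0.812, 0.99], [0.0, 0.0, 0.0, 1.0]]
top [[438.2, 0.0, 281.2], [0.0, 438.2, 206.0], [0.0, 0.0, 1.0]] [[-0.072, -0.976, 0.207, 0.406], [-0.997, 0.07, -0.013, 0.03], [-0.002, -0.207, -0.978, 1.242], [0.0, 0.0, 0.0, 1.0]]
0.1 [ 0.19798588 -0.61860124  0.23033387] [-8.35243561e-04  9.88021796e-01  1.54312023e-01 -1.81513618e-04] 0.08521329225159045
```

View pics/top0.png

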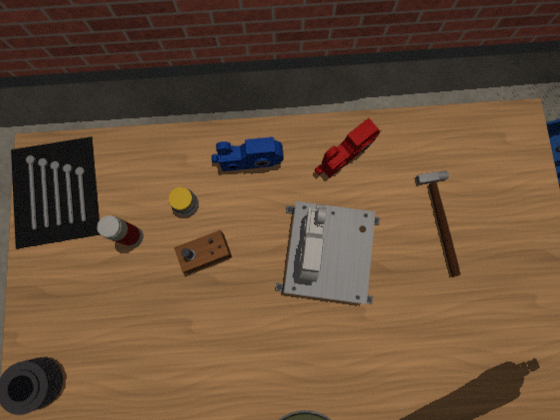

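View pics/scene0.png

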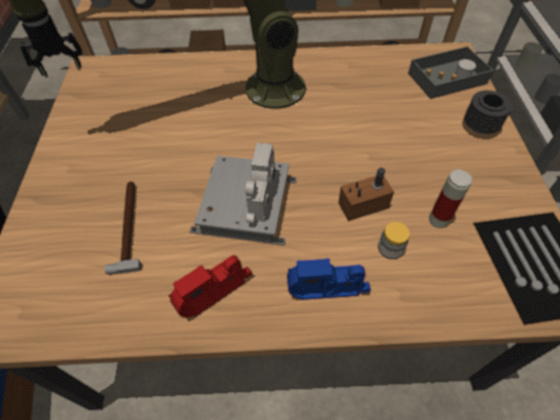

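Run:
```python
import cv2,numpy as np
a=cv2.imread("pics/top0.png")
c=cv2.resize(a[195:310,270:385],None,fx=5,fy=5,interpolation=cv2.INTER_CUBIC)
d=cv2.resize(a[220:280,170:235],None,fx=3.4,fy=3.4,interpolation=cv2.INTER_CUBIC)
o=np.zeros((575,800,3),np.uint8);o[:575,:575]=c;o[:d.shape[0],576:576+d.shape[1]]=d
s=cv2.imread("pics/scene0.png")[160:230,335:400];e=cv2.resize(s,None,fx=3.4,fy=3.4,interpolation=cv2.INTER_CUBIC)
o[220:220+e.shape[0],576:576+e.shape[1]]=e
cv2.imwrite("pics/z0.png",cv2.convertScaleAbs(o,alpha=1.4))
```

```text
(no output)
```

View pics/z0.png

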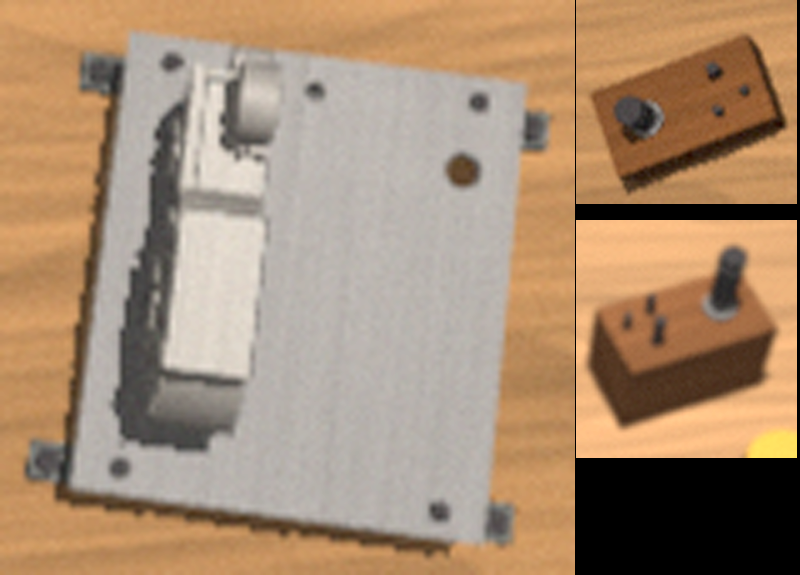

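```bash
cat > h.py <<'E'
import cv2,numpy as np
def ray(P,u,v,z):
    K=np.array(P["camera_matrix"]);T=np.array(P["extrinsics"])
    d=T[:3,:3]@np.linalg.inv(K)@[u,v,1];o=T[:3,3];return (o+d*(z-o[2])/d[2])[:2]
def proj(P,X):
    K=np.array(P["camera_matrix"]);T=np.linalg.inv(np.array(P["extrinsics"]))
    p=K@(T[:3,:3]@np.array(X,float)+T[:3,3]);return p[:2]/p[2]
def rigid(A,B): # local->world 2D
    A=np.array(A);B=np.array(B);a=A-A.mean(0);b=B-B.mean(0)
    th=np.arctan2((a[:,0]*b[:,1]-a[:,1]*b[:,0]).sum(),(a*b).sum())
    R=np.array([[np.cos(th),-np.sin(th)],[np.sin(th),np.cos(th)]]);t=B.mean(0)-R@A.mean(0)
    return th,R,t,np.linalg.norm((R@A.T).T+t-B,axis=1)
E
python3 - <<'E'
from h import *;from station import manip
P=manip.camera_params("top");S=manip.camera_params("scene")
f=lambda x,y:(270+(x+.5)/5-.5,195+(y+.5)/5-.5)
g=lambda x,y:(170+(x-576+.5)/3.4-.5,220+(y+.5)/3.4-.5)
s=lambda x,y:(335+(x-576+.5)/3.4-.5,160+(y-220+.5)/3.4-.5)
W=[ray(P,*f(*c),.06) for c in[(130,33),(523,84),(487,543),(70,488)]]
th,R,t,e=rigid([(.125,.11),(.125,-.11),(-.125,-.11),(-.125,.11)],W)
print("fix",th,t,e,"hole",R@[.072,-.08]+t,"seen",ray(P,*f(463,170),.06))
W=[ray(P,*g(*c),.08) for c in[(592,93),(748,36),(783,118),(626,178)]]
# pin at local +y
b=rigid([(.035,.065),(.035,-.065),(-.035,-.065),(-.035,.065)],W)
print("block",b[0],b[2],b[3],"pin",b[1]@[0,.03]+b[2],"seen top",ray(P,*g(628,110),.147),"collar",ray(P,*g(643,118),.086),"scene",ray(S,*s(735,256),.147),ray(S,*s(722,303),.086))
for n,c in dict(j1=(265,212),j2=(248,380),o1=(180,205),o2=(163,370),eyeJ=(281,62),eyeO=(237,62)).items():print(n,ray(P,*f(*c),.195))
E
```

```text
fix -0.2005072293783411 [ 0.52248695 -0.1083003 ] [0.00103834 0.00177571 0.00111581 0.00086689] hole [ 0.57711117 -0.20103754] seen [ 0.57702483 -0.20133074]
block 0.30461563641764233 [0.54535659 0.23173526] [0.00223413 0.00235719 0.00167278 0.00228418] pin [0.5363588  0.26035413] seen top [0.53742273 0.26379579] collar [0.53771784 0.26539452] scene [0.53987762 0.26694495] [0.53749223 0.26802731]
j1 [ 0.54398794 -0.07772773]
j2 [ 0.46479035 -0.06241002]
o1 [ 0.55030482 -0.03723844]
o2 [ 0.47235528 -0.02266202]
eyeJ [ 0.61684239 -0.09222386]
eyeO [ 0.61838668 -0.07081455]
```

Call:
play_rows:
  rows:
    - [0,0,40,-0.1,-1]
    - [15,28,70,-0.2,-1]
    - [35,62,85,-0.3,-1]
    - [55,98,100,-0.4,-1]
    - [74,132,100,-0.51,-1]
    - [93,166,100,-0.51,-1]
    - [112,200,100,-0.51,-1]
    - [131,234,100,-0.51,-1]

```text
clock: 0.77
ee_pos: [0.3297, -0.383, 0.3311]
eef_rot: [0.0, 0.995, -0.1, -0.0]
contact_force: [-0.3, -0.1, 0.4]
gripper_width: 0.0002
grip_force: 0.0
```

Call:
play_rows:
  rows:
    - [20,35,0,0,-1]
    - [40,70,0,0,-1]
    - [59,105,0,0,-1]
    - [78,140,0,0,-1]
    - [98,175,0,0,-1]
    - [118,210,0,0,-1]
    - [138,245,0,0,-1]
    - [157,280,0,0,-1]

```text
clock: 1.43
ee_pos: [0.4865, -0.1032, 0.3312]
eef_rot: [0.0, 0.995, -0.1, -0.0]
contact_force: [1.1, -0.5, -0.6]
gripper_width: 0.0002
grip_force: 0.0
```

Call:
play_rows:
  rows:
    - [20,35,0,0,-1]
    - [40,70,0,0,-1]
    - [62,109,0,0,-1]
    - [62,109,0,0,-1]
    - [62,109,0,0,-1]

```text
clock: 1.85
ee_pos: [0.5484, 0.0076, 0.3306]
eef_rot: [-0.001, 0.995, -0.097, -0.001]
contact_force: [0.2, -1.1, 0.1]
gripper_width: 0.0
grip_force: 0.0
```

Call:
play_rows:
  rows:
    - [0,0,-40,0,-1]
    - [0,0,-80,0,-1]
    - [0,0,-120,0,-1]
    - [0,0,-158,0,-1]
    - [0,0,-158,0,-1]

```text
clock: 2.27
ee_pos: [0.5421, 0.0013, 0.1655]
eef_rot: [0.001, 0.995, -0.101, -0.007]
contact_force: [-2.3, -0.6, 0.5]
gripper_width: 0.0001
grip_force: 0.0
```

Run:
```python
from station import manip
import cv2,numpy as np
a=cv2.cvtColor(manip.capture("top"),cv2.COLOR_RGB2BGR);b=cv2.cvtColor(manip.capture("wrist"),cv2.COLOR_RGB2BGR)
c=cv2.resize(a[185:310,255:385],None,fx=3,fy=3,interpolation=cv2.INTER_CUBIC)
o=np.zeros((420,800,3),np.uint8);o[:375,:390]=c;o[:300,400:]=cv2.resize(b,(400,300))
cv2.imwrite("pics/p1.png",o);print(manip.camera_params("wrist"))
```

```text
{'camera_matrix': array([[316.20671402,   0.        , 278.00199559],
       [  0.        , 316.20671402, 202.45548843],
       [  0.        ,   0.        ,   1.        ]]), 'extrinsics': array([[-0.20155174, -0.93001739, -0.30731833,  0.62654691],
       [-0.97947679,  0.19183965,  0.06182854, -0.01354365],
       [ 0.00145422,  0.31347282, -0.94959606,  0.315744  ],
       [ 0.        ,  0.        ,  0.        ,  1.        ]])}
```

View pics/p1.png

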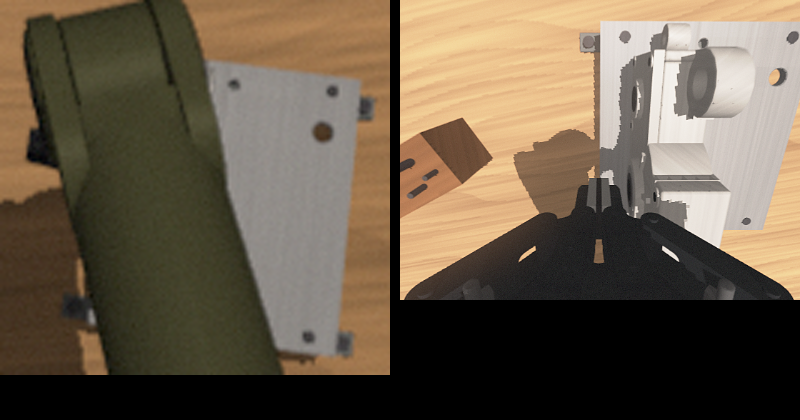

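Run:
```python
from h import *;from station import manip
P=manip.camera_params("wrist");s=manip.read_state();print(s["ee_pos"])
R=np.array([[.98,.199],[-.199,.98]]);t=np.array([.5225,-.1083])
L=lambda w:R.T@(w-t)*1000
for n,c,z in [("corner",(655,184),.195),("corner2",(725,190),.195),("ridge",(652,145),.195),("eyecen",(699,83),.175),("eyetop",(720,47),.195),("hole",(777,76),.06)]:
    print(n,L(ray(P,(c[0]-400)*1.4,c[1]*1.4,z)))
print("tcp",L(np.array(s["ee_pos"][:2])), "tip px",proj(P,s["ee_pos"])/1.4)
```

```text
[0.54723608 0.00240142 0.17307385]
corner [18.35788017 79.83860097]
corner2 [14.16754955 37.26858055]
ridge [42.92639506 83.38969944]
eyecen [75.54447314 52.88557223]
eyetop [93.74533073 53.4951272 ]
hole [ 76.47577648 -80.36846197]
tcp [  2.21177928 113.40987643] tip px [198.79743616 189.68293924]
```

Call:
play_rows:
  rows:
    - [-5,-4,0,0,-1]
    - [-6,-9,0,0,-1]
    - [-7,-14,0,0,-1]
    - [-8,-19,0,0,-1]
    - [-9,-24,0,0,-1]
    - [-10,-29,0,0,-1]
    - [-11,-34,0,0,-1]
    - [-12,-39,0,0,-1]

```text
clock: 3.03
ee_pos: [0.5364, -0.0351, 0.1738]
eef_rot: [-0.0, 0.995, -0.1, 0.0]
contact_force: [0.9, 0.6, 1.4]
gripper_width: -0.0002
grip_force: 0.9
```

Call:
play_rows:
  rows:
    - [-1,-5,0,0,-1]
    - [-2,-10,0,0,-1]
    - [-3,-15,0,0,-1]
    - [-4,-20,0,0,-1]
    - [-4,-20,0,0,-1]

```text
clock: 3.45
ee_pos: [0.5316, -0.0572, 0.173]
eef_rot: [0.001, 0.995, -0.101, -0.0]
contact_force: [0.2, -0.5, 0.3]
gripper_width: -0.0001
grip_force: 0.0
```

Run:
```python
from station import manip
import cv2,numpy as np
b=cv2.cvtColor(manip.capture("wrist"),cv2.COLOR_RGB2BGR)
cv2.imwrite("pics/p2.png",cv2.resize(b,(400,300)))
```

```text
(no output)
```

View pics/p2.png

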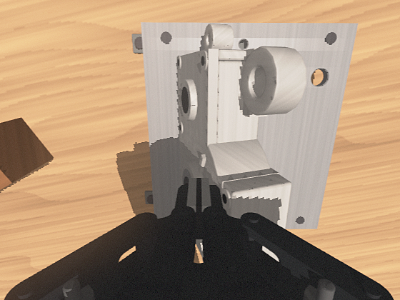

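The case is tilting properly, with the fingertips at (200,185) against its upper outer face. I'll keep pushing slowly.

Call:
play_rows:
  rows:
    - [-1,-4,0,0,-1]
    - [-2,-8,0,0,-1]
    - [-2,-12,0,0,-1]
    - [-3,-16,0,0,-1]
    - [-4,-20,0,0,-1]
    - [-5,-24,0,0,-1]
    - [-6,-28,0,0,-1]
    - [-6,-28,0,0,-1]

```text
clock: 4.17
ee_pos: [0.5259, -0.0845, 0.1733]
eef_rot: [0.0, 0.995, -0.101, -0.0]
contact_force: [-0.7, -0.5, 0.2]
gripper_width: 0.0001
grip_force: 0.0
```

Call:
play_rows:
  rows:
    - [0,0,20,0,-1]
    - [0,0,60,0,-1]
    - [0,0,100,0,-1]
    - [-20,20,135,0,0]
    - [-40,40,150,0,1]
    - [-60,60,160,0,1]
    - [-60,60,160,0,1]
    - [-60,60,160,0,1]

```text
clock: 4.83
ee_pos: [0.4661, -0.0219, 0.3347]
eef_rot: [0.001, 0.995, -0.099, 0.002]
contact_force: [0.1, -0.6, 0.2]
gripper_width: 0.0605
grip_force: 0.0
```

Run:
```python
from station import manip
import cv2,numpy as np
a=cv2.cvtColor(manip.capture("top"),cv2.COLOR_RGB2BGR);b=cv2.cvtColor(manip.capture("wrist"),cv2.COLOR_RGB2BGR);s=cv2.cvtColor(manip.capture("scene"),cv2.COLOR_RGB2BGR)
c=cv2.resize(a[185:310,255:385],None,fx=3,fy=3,interpolation=cv2.INTER_CUBIC)
o=np.zeros((600,800,3),np.uint8);o[:375,:390]=c;o[:300,400:]=cv2.resize(b,(400,300))
o[300:,400:]=cv2.resize(s[130:280,160:360],(400,300),interpolation=cv2.INTER_CUBIC)
for n,i in(("top",a),("wrist",b),("scene",s)):cv2.imwrite(f"pics/{n}3.png",i)
P=manip.camera_params("wrist");np.savez("w3.npz",**P)
cv2.imwrite("pics/p3.png",o)
```

```text
(no output)
```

View pics/p3.png

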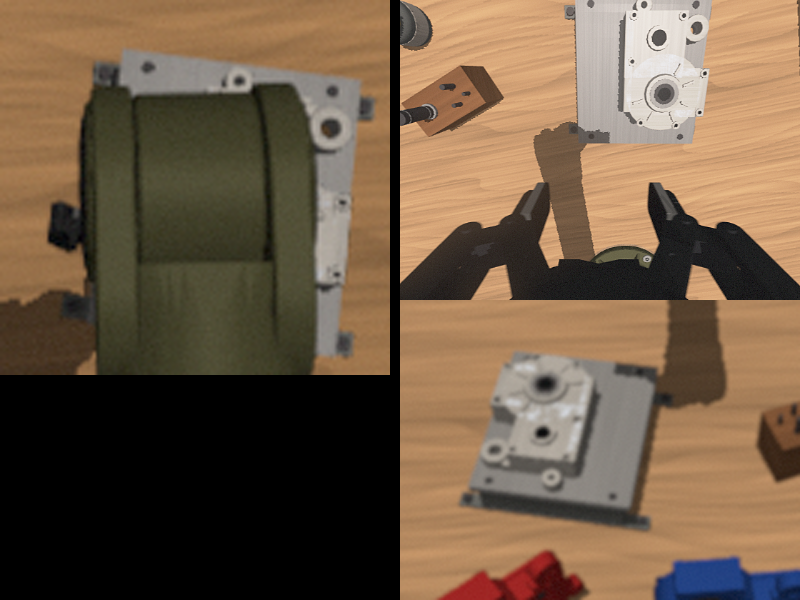

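Call:
play_rows:
  rows:
    - [9,36,0,0,0.4]
    - [18,72,0,0,0.4]
    - [27,108,0,0,0.4]
    - [36,144,0,0,0.4]
    - [45,180,0,0,0.4]
    - [54,216,0,0,0.4]
    - [63,252,0,0,0.4]
    - [72,287,0,0,0.4]

```text
clock: 5.65
ee_pos: [0.5393, 0.2645, 0.3317]
eef_rot: [0.0, 0.995, -0.101, -0.001]
contact_force: [-0.4, 0.1, 1.6]
gripper_width: 0.0598
grip_force: 0.0
```

Call:
play_rows:
  rows:
    - [0,0,-35,0,0.4]
    - [0,0,-70,0,0.4]
    - [0,0,-105,0,0.4]
    - [0,0,-140,0,0.4]
    - [0,0,-140,0,0.4]
    - [0,0,-140,0,0.4]

```text
clock: 6.15
ee_pos: [0.5376, 0.2625, 0.191]
eef_rot: [0.001, 0.995, -0.1, -0.003]
contact_force: [0.2, 0.6, 1.4]
gripper_width: 0.0597
grip_force: 0.0
```

Run:
```python
from h import *;from station import manip
P=manip.camera_params("wrist");s=manip.read_state();print(s["ee_pos"],s["gripper_width"])
b=cv2.cvtColor(manip.capture("wrist"),cv2.COLOR_RGB2BGR);a=cv2.cvtColor(manip.capture("top"),cv2.COLOR_RGB2BGR);cv2.imwrite("pics/top4.png",a)
np.savez("w4.npz",**P)
c=cv2.resize(a[190:290,290:390],(300,300),interpolation=cv2.INTER_CUBIC)
o=np.zeros((420,800,3),np.uint8);o[:375,:500]=cv2.resize(b,(500,375));o[:300,500:]=c
cv2.imwrite("pics/p4.png",o)
print("tip",proj(P,s["ee_pos"])*500/560)
for xy in[(.5378,.265)]:
  for z in(.147,.086):print(xy,z,proj(P,[*xy,z])*500/560)
```

```text
[0.53756799 0.26251213 0.19100104] 0.05966898663428965
tip [248.51897945 237.06558363]
(0.5378, 0.265) 0.147 [244.82037953 206.43214428]
(0.5378, 0.265) 0.086 [245.38541365 179.83599711]
```

View pics/p4.png

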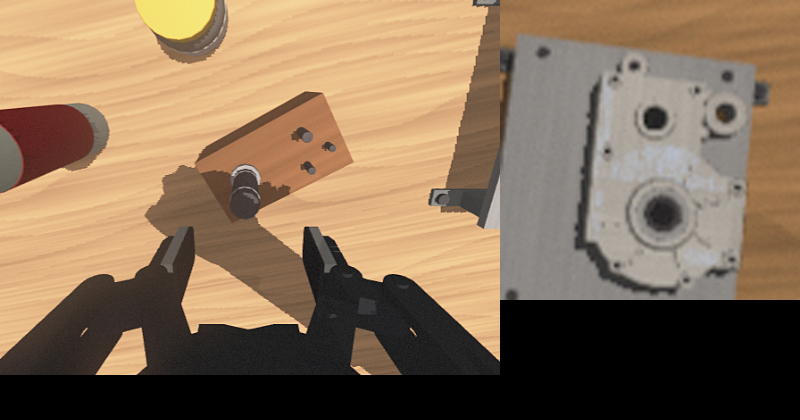

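Pin top at (245,206) and collar at (246,178) fit the estimate (.5378,.265). I'll descend and grip.

Call:
play_rows:
  rows:
    - [0,2,-25,0,0.4]
    - [0,2,-50,0,0.4]
    - [0,2,-70,0,0.4]
    - [0,2,-82,0,0.4]
    - [0,2,-82,0,0.4]
    - [0,2,-82,0,-1]
    - [0,2,-82,0,-1]
    - [0,2,-82,0,-1]

```text
clock: 6.92
ee_pos: [0.5393, 0.2666, 0.1134]
eef_rot: [-0.001, 0.995, -0.1, 0.001]
contact_force: [0.1, -1.7, 1.2]
gripper_width: 0.024
grip_force: 0.8
```

Call:
play_rows:
  rows:
    - [0,0,0,0,-1]
    - [0,0,0,0,-1]
    - [0,0,0,0,-1]
    - [0,0,0,0,-1]

```text
clock: 7.25
ee_pos: [0.5393, 0.2664, 0.1133]
eef_rot: [-0.0, 0.995, -0.1, 0.001]
contact_force: [0.2, -0.6, 5.9]
gripper_width: 0.021
grip_force: 58.4
```

Run:
```python
from h import *;from station import manip
P=manip.camera_params("top")
f=lambda x,y:(290+(x-500+.5)/3-.5,190+(y+.5)/3-.5)
print("eye",ray(P,*f(724,114),.08))
R=np.array([[.98,.199],[-.199,.98]]);t=np.array([.5225,-.1083])
print("hole",R@[.072,-.08]+t,"px of hole in eye crop",(proj(P,[.577,-.2012,.06])-[290,190])*3+[500,0])
# refine: enlarged eye view
a=cv2.imread("pics/top4.png")[212:244,348:380];cv2.imwrite("pics/eye4.png",cv2.convertScaleAbs(cv2.resize(a,None,fx=16,fy=16,interpolation=cv2.INTER_CUBIC),alpha=1.3))
```

```text
eye [ 0.57623259 -0.20339656]
hole [ 0.57714  -0.201028] px of hole in eye crop [716.45979736 115.83718197]
```

View pics/eye4.png

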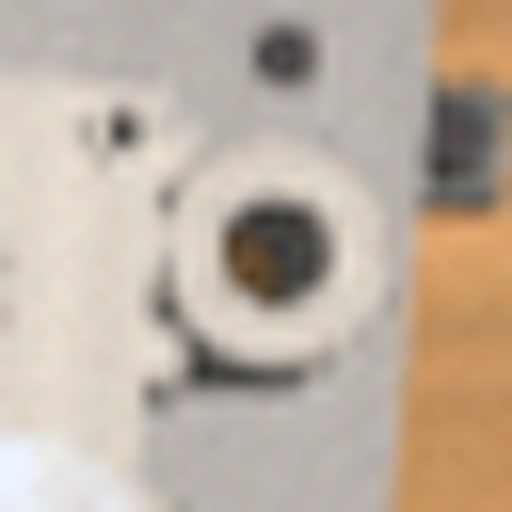

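Call:
play_rows:
  rows:
    - [0,0,15,0,-1]
    - [0,0,35,0,-1]
    - [0,0,60,0,-1]
    - [0,0,90,0,-1]
    - [0,0,120,0,-1]
    - [0,0,150,0,-1]
    - [0,0,150,0,-1]

```text
clock: 7.83
ee_pos: [0.5403, 0.2681, 0.268]
eef_rot: [-0.002, 0.995, -0.1, 0.004]
contact_force: [1.2, 1.1, -1.4]
gripper_width: 0.0205
grip_force: 59.0
```

Call:
play_rows:
  rows:
    - [3,-38,0,0,-1]
    - [6,-76,0,0,-1]
    - [9,-114,0,0,-1]
    - [12,-152,0,0,-1]
    - [15,-190,0,0,-1]
    - [18,-228,0,0,-1]
    - [21,-266,0,0,-1]
    - [24,-304,0,0,-1]

```text
clock: 8.5
ee_pos: [0.5616, -0.0399, 0.2609]
eef_rot: [0.0, 0.995, -0.1, -0.0]
contact_force: [1.0, -0.1, -2.1]
gripper_width: 0.0206
grip_force: 59.2
```

Call:
play_rows:
  rows:
    - [4,-38,0,0,-1]
    - [8,-76,0,0,-1]
    - [11,-110,0,0,-1]
    - [14,-140,0,0,-1]
    - [14,-163,0,0,-1]
    - [14,-163,0,0,-1]
    - [14,-163,0,0,-1]
    - [14,-163,0,0,-1]

```text
clock: 9.17
ee_pos: [0.576, -0.2, 0.2607]
eef_rot: [-0.001, 0.995, -0.1, -0.0]
contact_force: [1.2, -0.1, -1.9]
gripper_width: 0.0206
grip_force: 59.2
```

Run:
```python
from h import *;from station import manip
P=manip.camera_params("wrist");s=manip.read_state();print(s["ee_pos"],s["eef_rot"],s["gripper_width"])
b=cv2.cvtColor(manip.capture("wrist"),cv2.COLOR_RGB2BGR);np.savez("w5.npz",**P);cv2.imwrite("pics/wrist5.png",b)
cv2.imwrite("pics/scene5.png",cv2.cvtColor(manip.capture("scene"),cv2.COLOR_RGB2BGR))
cv2.imwrite("pics/p5.png",cv2.resize(b[20:320,130:430],None,fx=2,fy=2,interpolation=cv2.INTER_CUBIC))
x,y,z=s["ee_pos"]
for n,X in(("tip axis",[x-.0015,y-.001,z-.1055]),("collar",[x-.0015,y-.001,z-.033]),("hole",[.5771,-.201,.06]),("eye",[.577,-.2035,.08])):print(n,(proj(P,X)-[130,20])*2)
```

```text
[ 0.57599055 -0.20000021  0.26072374] [-6.46018536e-04  9.95032513e-01 -9.95473706e-02 -4.48271551e-04] 0.020565039774929798
tip axis [299.71514701 365.80900365]
collar [300.90234692 440.43902357]
hole [297.9330131  307.67548159]
eye [302.72671298 315.54642927]
```

View pics/p5.png

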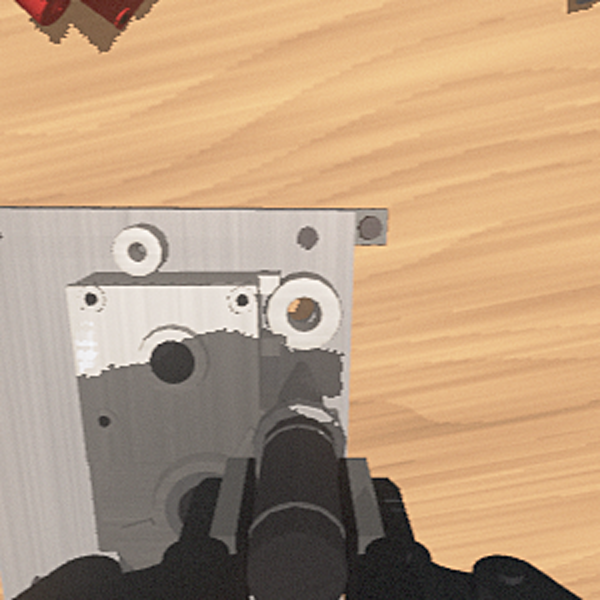

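Pin tip at (300,362), eye mouth at (304,310), both near prediction. I'll lower to just above the eye and check the alignment.

Call:
play_rows:
  rows:
    - [3,-1,-25,0,-1]
    - [3,-1,-45,0,-1]
    - [3,-1,-60,0,-1]
    - [3,-1,-67,0,-1]
    - [3,-1,-67,0,-1]
    - [3,-1,-67,0,-1]

```text
clock: 9.77
ee_pos: [0.5795, -0.2013, 0.1949]
eef_rot: [0.0, 0.995, -0.099, 0.0]
contact_force: [0.4, -0.4, -1.2]
gripper_width: 0.0205
grip_force: 59.3
```

Run:
```python
from h import *;from station import manip
P=manip.camera_params("wrist");s=manip.read_state();print(s["ee_pos"],s["contact_force"])
b=cv2.cvtColor(manip.capture("wrist"),cv2.COLOR_RGB2BGR);np.savez("w6.npz",**P)
sc=cv2.cvtColor(manip.capture("scene"),cv2.COLOR_RGB2BGR);S=manip.camera_params("scene")
o=np.zeros((600,800,3),np.uint8)
o[:400,:400]=cv2.resize(b[110:240,215:345],(400,400),interpolation=cv2.INTER_CUBIC)
o[:400,400:]=cv2.resize(sc[160:240,180:260],(400,400),interpolation=cv2.INTER_CUBIC)
cv2.imwrite("pics/p6.png",o)
x,y,z=s["ee_pos"];k=400/130
for n,X in(("tip",[x-.0015,y-.001,z-.1055]),("hole",[.5771,-.201,.06]),("eye",[.577,-.2035,.08])):print(n,(proj(P,X)-[215,110])*k,(proj(S,X)-[180,160])*5+[400,0])
```

```text
[ 0.57947869 -0.20128476  0.19487619] [ 0.3904238  -0.41605277 -1.24111488]
tip [198.96607203 286.35295745] [532.69496498 211.3981741 ]
hole [194.76245937 259.08077597] [543.441839   241.89366918]
eye [203.7526041  278.26724841] [533.2437444  220.36574896]
```

View pics/p6.png

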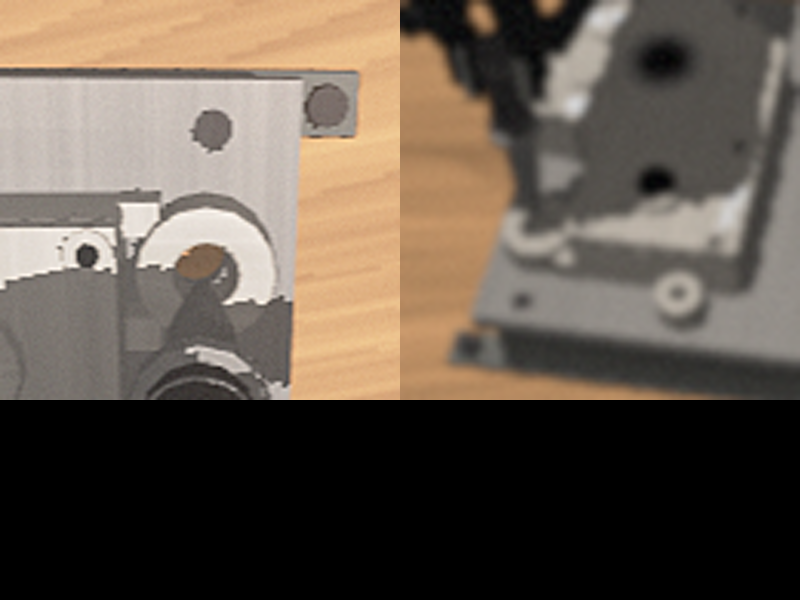

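Call:
play_rows:
  rows:
    - [0,2,0,0,-1]
    - [0,2,-10,0,-1]
    - [0,2,-20,0,-1]
    - [0,2,-28,0,-1]
    - [0,2,-36,0,-1]
    - [0,2,-44,0,-1]
    - [0,2,-44,0,-1]

```text
clock: 10.45
ee_pos: [0.5783, -0.201, 0.1482]
eef_rot: [0.0, 0.995, -0.1, -0.001]
contact_force: [0.6, -1.6, -2.9]
gripper_width: 0.0206
grip_force: 59.6
```

Call:
play_rows:
  rows:
    - [0,0,-4,0,-1]
    - [0,0,-8,0,-1]
    - [0,0,-11,0,-1]
    - [0,0,-14,0,-1]
    - [0,0,-14,0,-1]

```text
clock: 10.87
ee_pos: [0.579, -0.2012, 0.1361]
eef_rot: [0.001, 0.995, -0.1, 0.0]
contact_force: [0.1, -4.3, -2.5]
gripper_width: 0.0205
grip_force: 59.7
```

Call:
play_rows:
  rows:
    - [0,0,-3,0,-1]
    - [0,0,-6,0,-1]
    - [0,0,-9,0,-1]
    - [0,0,-12,0,-1]
    - [0,0,-12,0,-1]

```text
clock: 11.28
ee_pos: [0.5794, -0.2002, 0.1249]
eef_rot: [0.0, 0.995, -0.1, 0.0]
contact_force: [-0.7, -3.7, 3.6]
gripper_width: 0.0205
grip_force: 60.5
```

Call:
play_rows:
  rows:
    - [0,0,-3,0,-1]
    - [0,0,-6,0,-1]
    - [0,0,-9,0,-1]
    - [0,0,-11,0,-1]
    - [0,0,-11,0,-1]

```text
clock: 11.7
ee_pos: [0.5794, -0.2002, 0.1139]
eef_rot: [0.0, 0.995, -0.1, 0.0]
contact_force: [-0.9, -4.5, 4.0]
gripper_width: 0.0206
grip_force: 60.5
```

Call:
play_rows:
  rows:
    - [0,0,-1,0,-1]
    - [0,0,-2,0,-1]
    - [0,0,-3,0,-1]
    - [0,0,-3,0,-1]

```text
clock: 12.03
ee_pos: [0.5797, -0.2004, 0.1133]
eef_rot: [0.001, 0.995, -0.1, 0.001]
contact_force: [-6.7, -2.4, 15.6]
gripper_width: 0.0206
grip_force: 61.7
```

Call:
play_rows:
  rows:
    - [0,0,3,0,-1]
    - [0,0,3,0,0.3]
    - [0,0,3,0,0.3]
    - [0,0,3,0,0.3]
    - [0,0,10,0,0.3]
    - [0,0,30,0,0.3]
    - [0,0,60,0,0.3]
    - [0,0,90,0,0.3]

```text
clock: 12.7
ee_pos: [0.5786, -0.1991, 0.2006]
eef_rot: [-0.001, 0.995, -0.099, -0.001]
contact_force: [0.6, -0.2, -0.0]
gripper_width: 0.0556
grip_force: 0.0
```

Call:
play_rows:
  rows:
    - [0,0,35,0,0.3]
    - [-20,20,60,0,0.3]
    - [-45,45,60,0,0.3]
    - [-70,70,60,0,0.3]
    - [-80,100,60,0,0.3]
    - [-80,130,60,0,0.3]
    - [-80,160,60,0,0.3]
    - [-80,160,60,0,0.3]

```text
clock: 13.37
ee_pos: [0.499, -0.0318, 0.2614]
eef_rot: [-0.001, 0.995, -0.095, 0.001]
contact_force: [0.0, 0.3, -0.6]
gripper_width: 0.0554
grip_force: 0.0
```

Run:
```python
from h import *;from station import manip
a=cv2.cvtColor(manip.capture("top"),cv2.COLOR_RGB2BGR);b=cv2.cvtColor(manip.capture("wrist"),cv2.COLOR_RGB2BGR);s=cv2.cvtColor(manip.capture("scene"),cv2.COLOR_RGB2BGR)
o=np.zeros((600,800,3),np.uint8);o[:300,:400]=cv2.resize(a[170:290,270:430],(400,300));o[:300,400:]=cv2.resize(b,(400,300))
o[300:,:400]=cv2.resize(s[160:250,170:290],(400,300),interpolation=cv2.INTER_CUBIC);o[300:,400:]=cv2.resize(s,(400,300))
cv2.imwrite("pics/p7.png",o)
P=manip.camera_params("scene");q=lambda z:(proj(P,[.577,-.201,z])-[170,160])*10/3+[0,300]
print("expected grip top, collar top px",q(.147),q(.086))
P=manip.camera_params("top");q=lambda z:(proj(P,[.577,-.201,z])-[270,170])*2.5
print(q(.147),q(.086))
```

```text
expected grip top, collar top px [111.95584648 395.43136245] [124.10720168 442.38270256]
[245.54047971 133.07186519] [234.55089999 142.72340317]
```

View pics/p7.png

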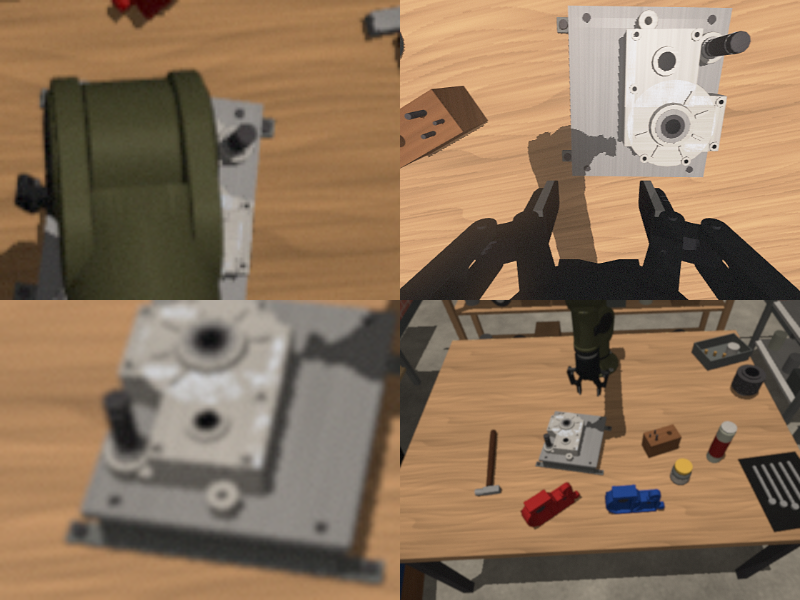

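The pin stands upright with its collar on the eye: grip top at (117,397) and collar near (125,445), as expected. The can, tin and hammer look untouched, so I'm handing the job in.

```bash
python3 -c "
from station import manip
print(manip.finish_job())"
```

```text
the job is handed in; nothing more can be done
None
```

The crankcase lies on its joint face, and the pin is home through the eye and the plate with its collar seated. The gripper is clear, the spray can, tin and hammer look undisturbed, and I handed the job in at about 13.5 s without getting a verdict back.

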